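Chuck a blank in a leaf drill jig, fold the leaf over, pin it and hold it shut

TASK

Make the small hinged drill jig ready for drilling: turn the chuck's knurled ring clockwise (seen from above) until its three jaws grip the brass blank firmly and let go of the ring, then fold the open leaf down over the blank. Take the locating pin with the red knob out of the wooden block and push it down through the hole in the leaf's nose into the post until its collar sits on the leaf. The leaf is sprung and lifts by itself, so finish still holding the pin by its knob and pressing down so that the leaf stays fully shut; leave the other tools where they are.

Things in the scene. Friction and masses are not known exactly. Their poses are not given: they have to be found in the camera images.
- jig: Steel leaf drill jig, fixed to the bench. Origin on the bench under the chuck's axis, z up. Base 96 mm (x) by 236 mm (y), 20 mm thick. Post with the pin hole at y = -82 mm (44 x 42 mm, 95 mm high); two hinge cheeks at y = 70 to 114 mm, 118 mm high, 68 mm over their outsides. The chuck stands between post and hinge.
- chuck_axis (a point): Point on the upright chuck axis at mid-height of the knurled aluminium ring, 48.5 mm above the bench. Ring 54 mm in diameter, 23 mm high (37 to 60 mm above the bench), over a narrower stem; the three jaws on the face above it (up to 71 mm) stay within its diameter, and the blank stands up to 89 mm.
- chuck_ring (a joint): Turn of the knurled ring, rad: 0 is jaws open, growing clockwise seen from above; starts at 0 to 0.35, stop at 1.75. It moves all three jaws inwards by 2 mm per rad; they meet the blank at about 1.2 and hold it firmly from about 1.35; beyond that the ring gets stiffer. Light friction (0.06 N m): it stays where it is left.
- jaw_1: One of three equal steel chuck jaws (12 mm radial, 9 mm wide, 10 mm high) on the chuck's face, driven by the ring; this one is on the hinge side. Body origin on the chuck axis at the face, 61 mm up.
- jaw_2: Second chuck jaw, 120 degrees on.
- jaw_3: Third chuck jaw, 240 degrees on.
- blank: Turned brass blank, 22 mm in diameter for its lower 16 mm, then 16 mm, 28 mm high in all, standing loose between the jaws on the chuck's face (61 mm above the bench). Origin: centre of its underside.
- hinge_axis (a point): Middle of the leaf's hinge axis (along the jig's x, at its y = +85 mm), fixed, 101 mm above the bench. The leaf is 44 mm wide, 12 mm thick, with the axis at mid-thickness, and reaches 189 mm from the axis; open, it leans back away from the chuck.
- leaf (a joint): Angle of the aluminium leaf, rad: 0 shut (level, pointing to the jig's -y over chuck and post), pi/2 upright; starts open at 1.75 to 2.05. Stiff hinge (0.4 N m): it stays where left, but a sprung pad on its underside meets the blank at about 0.05 and lifts the leaf to about 0.03 when let go; at the nose hole about 9 N down shut it fully and 4 N keep it shut.
- leaf_hole (a point): Centre of the upper mouth of the pin hole in the leaf's nose (on the leaf's outer, upper face), 167 mm from the hinge axis; hole 13.5 mm in diameter, right through the 12 mm leaf. The point moves with the leaf; its z axis is the hole's axis.
- post_hole (a point): Centre of the mouth of the upright pin hole in the post's top, 95 mm above the bench; 13.5 mm in diameter, 45 mm deep. In line with the leaf's hole when the leaf is shut.
- pin_knob (a point): Centre of the locating pin's red knurled knob (24 mm in diameter, 34 mm high). The underside of its steel collar (32 mm, 5 mm thick) is 22 mm below this point; the 12 mm shank reaches 42 mm below that, with a tapered nose (8 mm long, 5 mm at the tip). 0.09 to 0.14 kg. It stands upright in one of the wooden block's three holes.
- pin_tip (a point): Lower end of the locating pin, on its axis, 64 mm below the knob's centre.
- pin_block: Wooden block, fixed, 180 mm (its x) by 50 mm by 50 mm high, with three through holes of 15 mm in its top at x = -62, 0, +62 mm. Origin: centre of its underside.
- plug_gauge: Bystander: plug gauge with green handle of 18 mm, top 68 mm above the block, in the block.
- small_pin: Bystander: smaller pin with black knob of 20 mm, top 30 mm above the block, in the block.
- file: Bystander: flat file with wooden handle, 310 mm long, lying to the left.
- caliper: Bystander: caliper, 230 mm long, 12 mm high, lying beyond the jig.
- wrench: Bystander: steel wrench, 190 mm, lying to the left.
- brush: Bystander: bench brush, 200 mm, lying beyond the jig to the left.
- oiler: Bystander: clear oil bottle, 52 mm in diameter, 130 mm high, beyond the pin block.
Things that resemble listed ones, but are neither listed nor needed, are in the scene too. What is meant by the part that bears pin_knob is not turquoise, and is the larger of those in its own colour.

How it is judged:
By the outcome, as a careful person would: the job done as asked, in the order asked, and still so for the second after the job is handed in, while the arm keeps its last pose, push and grip.
It also fails if it takes over 72 s, if anything falls off the work surface, if the arm or the gripper's body presses on something with over 40 N, if the wrist force passes 120 N, or if a joint passes its speed limit or range.

ROBOT

A 7-joint arm with a two-finger parallel gripper is mounted at the origin on the work surface. World frame = base frame: x ahead of the robot, y to its left, z up, the work surface at z = 0. Lengths are in m, angles in rad, forces in N, time in s.
With the tool pointing down it reaches from about 0.425 to 0.925 m from the base axis. Payload 6.8 kg.
Tool frame: the origin (TCP) lies at the very end of the fingers, on their centre line; the grasp point (between the pads) lies 19 mm behind it; z points along the fingers, x is the direction in which the jaws open and shut, and the axes are right-handed (so a half turn about z gives the same grasp; the last joint's range is limited). The gripper opens to 85 mm and grips with 20 to 120 N. Pads are 22 mm wide; open, the fingers measure 114 mm over their backs; the gripper's body (76 mm by 85 mm) begins 54 mm behind the grasp point. The pads swing forward as they close: fully open they stand 13 mm farther back than shut.
Start: joints at [1.192, 0.477, 0.022, 1.555, -0.011, 1.109, -0.083], TCP at [0.181, -0.65, 0.231] pointing down, gripper open.
Joint ranges: [-2.96, 2.96], [-0.34, 2.1], [-1.41, 1.46], [0.24, 2.44], [-1.37, 4.51], [0.17, 1.92], [-2.96, 2.96]. Speed limits (rad/s): [2.39, 2.39, 3.14, 3.14, 3.14, 3.14, 3.14].

INTERFACE

Orientations are given as a rotation vector (axis times angle).
In Python, from workcell import r, kinematics, imaging gives the robot as it stands. Calls block until the motion is done:
- r.goto(position, orientation): joint-space move of the TCP to a pose.
- r.servo_line(position, ori=None, speed=0.15, f_stop=None): straight line of the TCP; ori=None keeps the orientation; speed is the mean speed in m/s. With f_stop (N) it stops when the force on the tool has changed by that much, and returns True; else False.
- r.movej(angles): joint-space move.
- r.set_gripper(opening): finger opening in m; the grip force is fixed at half the most; returns when the fingers have stopped.
- r.sleep(seconds).
- kinematics.inverse_kinematics(position, orientation): joint angles nearest the present ones, or None.
- r.get_state(): the state.
- imaging.snapshot(name): name is "side" or "top"; returns a dict with "img" (420x560x3 uint8, blue, green, red), "z_map" (420x560 float32, m along the optical axis (not along the pixel's ray), 0 where there is no reading), "intrinsics" (3x3 intrinsics, pixels), "position" and "attitude" of the camera in the world. Camera axes: x right, y up, looking along -z (the intrinsics and any distortion apply to the point x, -y, -z); pixel columns grow to the right and rows downward; lengths in m; the calibration is good to about 2 mm. A picture is of the moment at which its call begins.
A pose or a line that the arm cannot do raises r.PlanningError and nothing moves.
- r.close_job(): hands the job in, once; it reports no verdict.
The state is a dict: "time_s": time; "q": joint angles; "qvel": joint speeds; "joint_efforts": joint torques, N m; "eef_pos": TCP position; "eef_rot": TCP orientation; "wrist_force": force on the tool from outside, world axes, zero at the start; "wrist_torque": the same for the moment, N m; "finger_gap": finger opening in m.
Only numpy, scipy, OpenCV 4.12 (cv2) and the standard library are available. Lean on these libraries where they do the work, as an engineer would, in place of code of your own. Each camera call takes 0.05 s, during which the arm holds its last target.

## Working session

There is one attempt and no reset: what is moved stays moved. The work goes in short steps, each a Python script; the robot and the scene stay as the last script left them, time stands still between calls to the robot, and variables do not carry over. Pictures are saved under pics/ and viewed, and the job is handed in when it is done.

```bash
ls; mkdir -p pics; python3 - <<'E'
from workcell import r,kinematics,imaging
import cv2,numpy as np
for n in("top","side"):
    s=imaging.snapshot(n); cv2.imwrite(f"pics/a_{n}.png",s["img"]); np.savez(f"a_{n}.npz",**s)
    print(n,s["intrinsics"],s["position"],s["attitude"],s.keys())
print(r.get_state())
E
```

```text
pics
top [[431.51746122   0.         285.4447429 ]
 [  0.         431.51746122 209.57652158]
 [  0.           0.           1.        ]] [0.4497343  0.01060494 1.11775739] [ 0.0831092  -0.05951329 -1.55458885] dict_keys(['img', 'z_map', 'intrinsics', 'position', 'attitude'])
side [[496.19447481   0.         272.86408394]
 [  0.         496.19447481 211.14098156]
 [  0.           0.           1.        ]] [ 0.12223139 -0.66809417  0.91367879] [ 0.75801846 -0.21973214 -0.52763092] dict_keys(['img', 'z_map', 'intrinsics', 'position', 'attitude'])
{'time_s': 0.1, 'q': array([ 1.19186183,  0.47771148,  0.02236576,  1.55632605, -0.01149414,
        1.10931589, -0.08309454]), 'qvel': array([-2.51506034e-04, -1.50829014e-03, -1.12290063e-04, -2.15434908e-03,
       -4.85360758e-04, -1.06745900e-03,  1.11822579e-05]), 'joint_efforts': array([ 6.12941949e-03, -5.97755241e+01,  1.61420245e+00, -2.81953990e+01,
        1.28472573e-02,  4.94390362e-03,  3.12219140e-05]), 'eef_pos': array([ 0.18042072, -0.64989602,  0.23043859]), 'eef_rot': array([-2.50031540e+00,  1.90065999e+00,  2.16107345e-03]), 'wrist_force': array([-0.23185103,  0.79001563, -0.25513221]), 'wrist_torque': array([ 0.00765846, -0.04843101, -0.0220492 ]), 'finger_gap': 0.08543678716085887}
```

View pics/a_top.png

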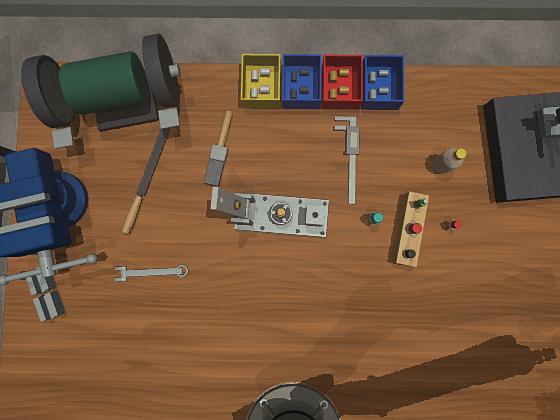

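View pics/a_side.png

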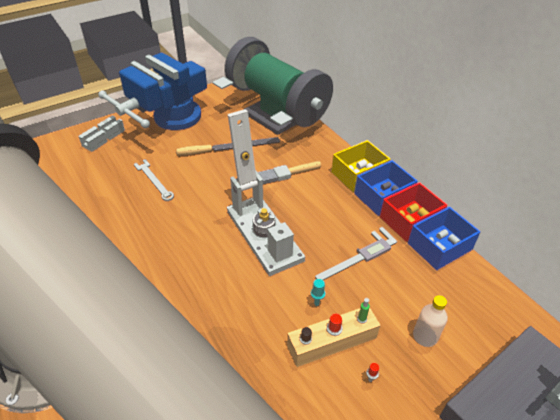

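The top view shows the jig with its chuck at (281,212) and post at (315,214). The opened leaf is at about (235,203). There are three candidate pins: the red knob in the block at (415,228), a small red one lying loose at (456,225), and a turquoise one at (376,217). The one in the block fits: it is red, the larger of the two reds, and stands in a block hole. I'll confirm this with enlarged crops.

```bash
cat > h.py <<'E'
import numpy as np,cv2
from scipy.spatial.transform import Rotation as R
def load(n): 
    d=np.load(n); return {k:d[k] for k in d}
def ray(s,u,v):
    K=s["intrinsics"]; d=np.array([(u-K[0,2])/K[0,0],-(v-K[1,2])/K[1,1],-1.])
    return R.from_rotvec(s["attitude"]).apply(d)
def onz(s,u,v,z):
    d=ray(s,u,v); p=s["position"]; return p+d*(z-p[2])/d[2]
def dep(s,u,v):
    return s["position"]+ray(s,u,v)*float(s["z_map"][int(round(v)),int(round(u))])
def tri(s1,a,s2,b):
    d1=ray(s1,*a);d2=ray(s2,*b);A=np.stack([d1,-d2],1);x=np.linalg.lstsq(A,s2["position"]-s1["position"],rcond=None)[0]
    p=s1["position"]+d1*x[0];q=s2["position"]+d2*x[1];return (p+q)/2,np.linalg.norm(p-q)
def proj(s,P):
    c=R.from_rotvec(s["attitude"]).inv().apply(np.asarray(P)-s["position"]);K=s["intrinsics"]
    return np.array([K[0,2]+K[0,0]*c[0]/-c[2],K[1,2]-K[1,1]*c[1]/-c[2]])
E
python3 - <<'E'
from h import *
t=load("a_top.npz");s=load("a_side.npz")
a=cv2.resize(t["img"][175:255,200:340],None,fx=5,fy=5,interpolation=cv2.INTER_CUBIC)
b=cv2.resize(t["img"][180:280,360:470],None,fx=5,fy=5,interpolation=cv2.INTER_CUBIC)
c=cv2.resize(s["img"][265:390,270:400],None,fx=4,fy=4,interpolation=cv2.INTER_CUBIC)
cv2.imwrite("pics/b1.png",a);cv2.imwrite("pics/b2.png",b);cv2.imwrite("pics/b3.png",c)
d=cv2.resize(s["img"][100:280,210:320],None,fx=3.3,fy=3.3,interpolation=cv2.INTER_CUBIC);cv2.imwrite("pics/b4.png",d)
hsv=cv2.cvtColor(t["img"],cv2.COLOR_BGR2HSV)
for nm,im in(("top",t),("side",s)):
    h=cv2.cvtColor(im["img"],cv2.COLOR_BGR2HSV)
    m=(((h[...,0]<6)|(h[...,0]>174))&(h[...,1]>170)&(h[...,2]>90)).astype(np.uint8)
    n,l,st,ce=cv2.connectedComponentsWithStats(m)
    for i in range(1,n):
        if st[i,4]>10: print(nm,st[i],ce[i])
E
```

```text
top [323  55  40  46 959] [341.92283629  80.92492179]
top [453 221   8   7  40] [456.925 224.05 ]
top [411 223  11  10  59] [416.93220339 227.25423729]
side [ 380  183   67   58 1671] [408.25792938 207.88868941]
side [330 314  12  18 166] [335.20481928 322.08433735]
side [369 363  10  13  93] [373.40860215 368.80645161]
```

View pics/b1.png

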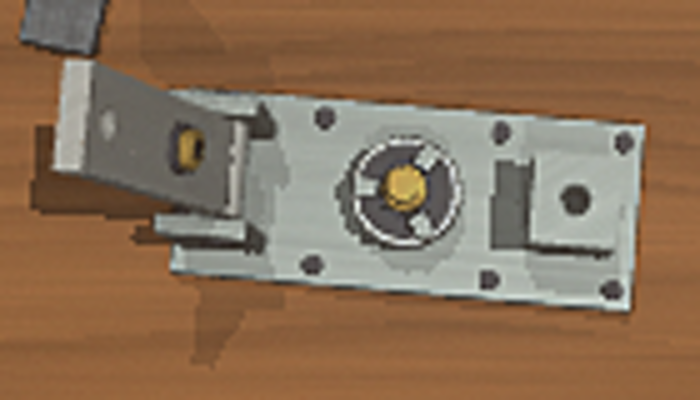

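View pics/b2.png

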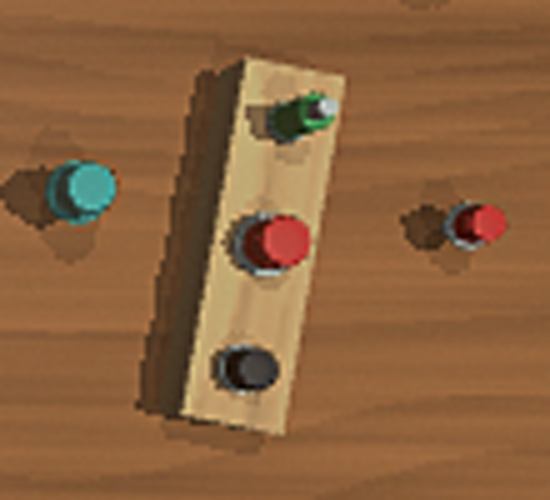

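View pics/b3.png

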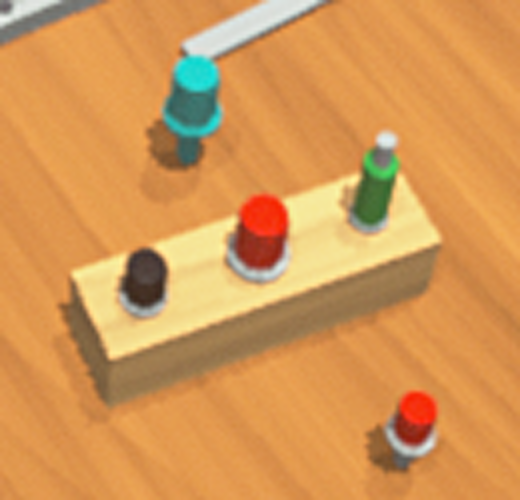

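View pics/b4.png

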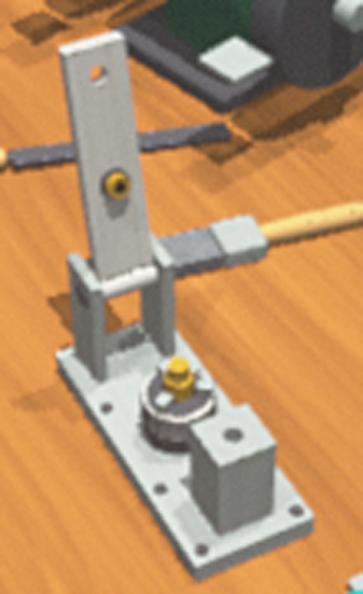

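The crops confirm it: the red knob with a steel collar in the block's middle hole, top (416,227) and side (335,322), is the larger red. The loose red at (456,224) is smaller, and the turquoise one is ruled out by colour. The post hole is at top (314.6,214.6) / side (280.2,231.2), and the blank's top at top (280.4,211.8) / side (263.2,209.7).

```bash
python3 - <<'E'
from h import *
np.set_printoptions(precision=4,suppress=True)
t=load("a_top.npz");s=load("a_side.npz")
T=lambda a,z:onz(t,*a,z)[:2]; S=lambda a,z:onz(s,*a,z)[:2]
print("post",T((314.6,214.6),.095),S((280.2,231.2),.095),tri(t,(314.6,214.6),s,(280.2,231.2)))
print("blank",T((280.4,211.8),.089),S((263.2,209.7),.089),tri(t,(280.4,211.8),s,(263.2,209.7)))
# bbox corners of base in top view crop b1
f=lambda x,y,ox,oy,k:((x+.5)/k-.5+ox,(y+.5)/k-.5+oy)
for c in((645,124),(630,311),(170,272),(172,90)): print("base corner",T(f(*c,200,175,5),.02))
# knob top disc top view via crop ; side
print("knobtop",T(f(285,240,360,180,5),.089), S(f(265,210,270,265,4),.089))
k1=f(285,240,360,180,5);k2=f(265,210,270,265,4);print(tri(t,k1,s,k2))
for c in((246,57),(346,75),(284,435),(181,415)): print("block corner",T(f(*c,360,180,5),.05))
for n,c,z in(("green",(323,105),.118),("black",(250,368),.08)): print(n,T(f(*c,360,180,5),z))
print("leaf hole side",f(97,72,210,100,3.3), "leaf end corners top", f(62,60,200,175,5),f(92,60,200,175,5))
# depth-plane fit for leaf in side image
P=np.array([dep(s,*f(x,y,210,100,3.3)) for x in(85,100,120,130) for y in(110,130,150,220,240,260)])
print(P[::5])
c=P.mean(0);print("n",np.linalg.svd(P-c)[2][2],c)
print("dep post",dep(t,311,208),dep(s,277,228))
E
```

```text
post [ 0.532  -0.0427] [ 0.5329 -0.0447] (array([ 0.5329, -0.0432,  0.0934]), np.float64(0.0017367707100985773))
blank [0.538  0.0388] [0.5386 0.0382] (array([0.5384, 0.0386, 0.0887]), np.float64(0.000869172765030652))
base corner [ 0.5775 -0.082 ]
base corner [ 0.4819 -0.075 ]
base corner [0.4982 0.1593]
base corner [0.5917 0.1607]
knobtop [ 0.505  -0.2853] [ 0.5066 -0.2858]
(array([ 0.5057, -0.2857,  0.0893]), np.float64(0.0016508518707968735))
block corner [ 0.5978 -0.2783]
block corner [ 0.5895 -0.3276]
block corner [ 0.4117 -0.2949]
block corner [ 0.4206 -0.2448]
green [ 0.5664 -0.2953]
black [ 0.4442 -0.2706]
leaf hole side (239.04545454545456, 121.46969696969697) leaf end corners top (212.0, 186.6) (218.0, 186.6)
[[ 0.535   0.1501  0.2409]
 [ 0.5825  0.2618 -0.0024]
 [ 0.5294  0.1283  0.1423]
 [ 0.5464  0.1283  0.1534]
 [ 0.5628  0.1393  0.2024]]
n [ 0.8709 -0.4895 -0.0443] [0.5315 0.1133 0.2016]
dep post [ 0.5476 -0.034   0.0952] [ 0.5329 -0.0313  0.0931]
```

```bash
cat >> h.py <<'E'
YAW=-0.065
O=np.array([.538,.0390])
def J(x,y,z): # jig -> world
    c,s=np.cos(YAW),np.sin(YAW); return np.array([O[0]+c*x-s*y,O[1]+s*x+c*y,z])
def down(a): # tool down, jaw axis at world angle a
    x=np.array([np.cos(a),np.sin(a),0]);z=np.array([0,0,-1.]);return R.from_matrix(np.stack([x,np.cross(z,x),z],1)).as_rotvec()
E
python3 - <<'E'
from h import *
from workcell import r,kinematics
np.set_printoptions(precision=3,suppress=True)
t=load("a_top.npz");s=load("a_side.npz")
print("J post",J(0,-82e-3,.095))
for a in np.arange(-2.4,2.5,.4):
    q=kinematics.inverse_kinematics(J(0,0,.028),down(a)); print(round(a,2),q)
# leaf hole from side view ∩ plane jig x=0
d=ray(s,239.05,121.5);n=np.array([np.cos(YAW),np.sin(YAW),0]);h=J(0,.085,.101)
l=((h-s["position"])@n)/(d@n);p=s["position"]+d*l;v=p-h
print("leafhole",p,"r",np.linalg.norm(v),"ang",np.arctan2(v[2],-(v@[-np.sin(YAW),np.cos(YAW),0])))
E
```

```text
J post [ 0.533 -0.043  0.095]
-2.4 [-0.079  0.544 -0.137  2.018  0.128  0.587 -2.704]
-2.0 [ 0.009  0.553 -0.248  2.012  0.229  0.603 -2.394]
-1.6 [ 0.093  0.566 -0.355  2.006  0.325  0.624 -2.077]
-1.2 [ 0.168  0.582 -0.452  2.001  0.41   0.647 -1.751]
-0.8 [ 0.202  0.591 -0.496  1.999  0.448  0.659 -1.383]
-0.4 [ 0.221  0.597 -0.521  1.998  0.47   0.666 -1.002]
-0.0 [ 0.227  0.599 -0.529  1.997  0.476  0.669 -0.607]
0.4 [ 0.255  0.607 -0.565  1.995  0.507  0.68  -0.233]
0.8 [ 0.282  0.617 -0.602  1.994  0.539  0.693  0.141]
1.2 [ 0.308  0.627 -0.636  1.992  0.568  0.705  0.516]
1.6 [ 0.324  0.633 -0.657  1.991  0.586  0.713  0.902]
2.0 [ 0.554  0.779 -0.994  1.977  0.864  0.885  1.086]
2.4 [ 0.665  0.916 -1.195  1.971  1.026  1.041  1.375]
leafhole [0.545 0.149 0.269] r 0.16990380094559443 ang 1.7191713101148935
```

```bash
python3 - <<'E'
from h import *
from workcell import r,kinematics,imaging
np.set_printoptions(precision=3,suppress=True)
r.goto(J(0,0,.23),down(.9)); print(r.get_state()["time_s"],r.get_state()["q"])
r.set_gripper(.074)
r.servo_line(J(0,0,.12),speed=.15)
print("hit",r.servo_line(J(0,0,.0270),speed=.08,f_stop=8))
st=r.get_state();print(st["time_s"],st["eef_pos"],st["wrist_force"],st["wrist_torque"])
for n in("top","side"):
    s=imaging.snapshot(n); cv2.imwrite(f"pics/c_{n}.png",s["img"])
    if n=="side": cv2.imwrite("pics/c_crop.png",cv2.resize(s["img"][130:290,180:340],None,fx=3.5,fy=3.5,interpolation=cv2.INTER_CUBIC))
E
```

```text
2.8417 [ 0.498  0.373 -0.849  1.838  0.317  1.072  0.427]
hit False
5.3083 [0.538 0.039 0.027] [-0.514  0.345 -0.254] [0.018 0.013 0.025]
```

View pics/c_crop.png

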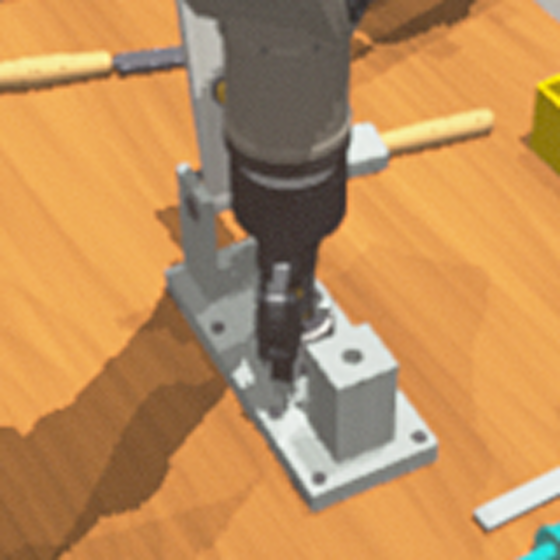

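The gripper straddles the ring between the post and the cheeks with no contact. Next I'll grip it and turn clockwise, watching the torque.

```bash
python3 - <<'E'
from h import *
from workcell import r,kinematics,imaging
np.set_printoptions(precision=2,suppress=True)
r.set_gripper(.045)
st=r.get_state();print(st["time_s"],st["finger_gap"],st["wrist_force"],st["wrist_torque"])
q0=np.array(st["q"])
for k in range(1,11):
    q=q0.copy();q[6]-=.1*k
    r.movej(q);st=r.get_state()
    print(k,round(st["time_s"],2),round(st["q"][6]-q0[6],3),st["wrist_force"],st["wrist_torque"][2],st["finger_gap"])
E
```

```text
5.725 0.05261905203710995 [-0.48  1.24  5.55] [ 0.38 -0.01 -0.06]
1 5.97 -0.098 [-0.04  0.23 -0.37] -0.0391814945501303 0.05235254256095491
2 6.22 -0.196 [ 0.19  0.97 -1.91] -0.04289466964597722 0.05245362128960094
3 6.47 -0.295 [ 2.09  1.77 -3.76] -0.04324169977717807 0.05249445680998756
4 6.72 -0.394 [ 4.31  2.94 -4.77] -0.011028312858021125 0.05284370119927713
5 6.97 -0.494 [ 4.58  3.19 -6.27] -0.022069542635107266 0.05254419151527703
6 7.22 -0.594 [ 5.22  3.35 -6.27] -0.031394187537327256 0.0525994639608787
7 7.47 -0.694 [ 6.41  3.62 -8.07] -0.11412465078487799 0.05240501174437754
8 7.72 -0.794 [ 6.53  2.88 -7.23] -0.0353983804330439 0.05266781229281788
9 7.97 -0.894 [ 7.67  4.02 -8.31] -0.05195705967208314 0.05258894719636088
10 8.22 -0.994 [  9.21   3.48 -10.6 ] -0.059175647164635484 0.052497617973315924
```

```bash
python3 - <<'E'
from h import *
from workcell import r,kinematics,imaging
np.set_printoptions(precision=2,suppress=True)
q0=np.array(r.get_state()["q"])
for k in range(1,6):
    q=q0.copy();q[6]-=.05*k
    r.movej(q);st=r.get_state()
    print(k,round(st["time_s"],2),round(st["q"][6]-q0[6],3),st["wrist_force"],st["wrist_torque"],st["joint_efforts"][6],st["finger_gap"])
for n in("top","side"):
    s=imaging.snapshot(n); 
    a=s["img"][130:290,180:340] if n=="side" else s["img"][150:270,200:360]
    cv2.imwrite(f"pics/d_{n}.png",cv2.resize(a,None,fx=3.5,fy=3.5,interpolation=cv2.INTER_CUBIC))
E
```

```text
1 8.47 -0.045 [ 3.16  2.81 -5.33] [ 0.43 -0.72  0.01] -0.078409428242594 0.05248137524812891
2 8.72 -0.096 [ 3.98  2.2  -5.9 ] [ 0.43 -0.81 -0.02] -0.0712676695547998 0.05267484815448107
3 8.97 -0.146 [ 4.12  1.92 -5.76] [ 0.4  -0.88 -0.11] -0.06360788131132722 0.05272049941483633
4 9.22 -0.196 [ 5.31  2.11 -6.82] [ 0.39 -0.96 -0.1 ] -0.0645201955921948 0.05234155512530478
5 9.47 -0.246 [ 6.37  1.8  -6.57] [ 0.4  -1.05  0.01] -0.07623637095093727 0.05239310504766033
```

View pics/d_side.png

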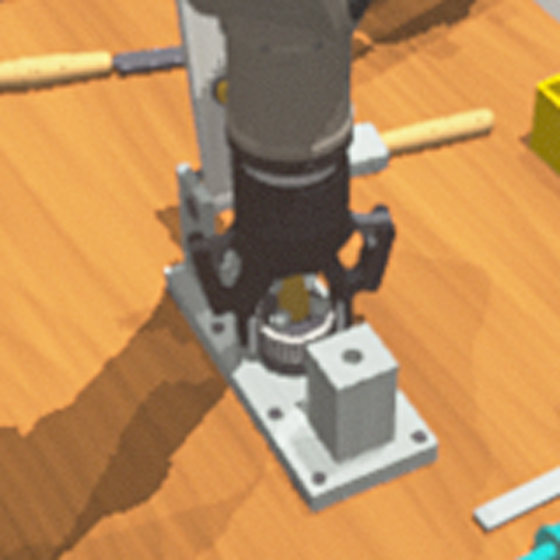

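The fingers grip the ring, and the blank stands between the jaws. The joint-7 effort of about 0.07 N m matches the ring's light friction, so it is turning and not yet tight. I'll keep going.

```bash
python3 - <<'E'
from h import *
from workcell import r,kinematics,imaging
np.set_printoptions(precision=2,suppress=True)
q0=np.array(r.get_state()["q"])
for k in range(1,8):
    q=q0.copy();q[6]-=.04*k
    r.movej(q);st=r.get_state();e=st["joint_efforts"][6]
    print(k,round(st["time_s"],2),round(st["q"][6]-q0[6],3),st["wrist_force"],st["wrist_torque"],e,st["finger_gap"])
    if abs(e)>.45: break
E
```

```text
1 9.82 -0.037 [ 3.93  2.74 -5.73] [ 0.38 -0.73 -0.  ] -0.06976102944463491 0.05244933778589262
2 10.07 -0.077 [ 3.71  2.8  -5.27] [ 0.36 -0.86 -0.01] -0.08180196862667799 0.052357147374798546
3 10.32 -0.117 [ 5.25  2.07 -6.03] [ 0.41 -0.94 -0.01] -0.08560141548514366 0.052272325654327746
4 10.57 -0.157 [ 6.06  1.42 -6.82] [ 0.32 -0.97 -0.05] -0.09887728141620755 0.05259179378110017
5 10.82 -0.197 [ 6.06  1.65 -6.66] [ 0.25 -1.07  0.04] -0.11249438859522343 0.05237417592003333
6 11.07 -0.237 [ 5.75  2.02 -7.16] [ 0.22 -1.1  -0.  ] -0.12638100888580084 0.052456257131023684
7 11.32 -0.277 [ 5.38  1.95 -6.18] [ 0.16 -1.21 -0.01] -0.1405853033065796 0.05231098035722589
```

```bash
python3 - <<'E'
from h import *
from workcell import r,kinematics,imaging
np.set_printoptions(precision=3,suppress=True)
q=np.array(r.get_state()["q"]);q[6]-=.06
r.movej(q);st=r.get_state();print(st["joint_efforts"][6],st["eef_pos"])
r.set_gripper(.074)
p=np.array(r.get_state()["eef_pos"]); p[2]=.20
r.servo_line(p,speed=.2)
# move clear, toward behind leaf later: up and away
r.goto(J(.0,.10,.42),down(YAW)); st=r.get_state();print(st["time_s"],st["q"])
r.set_gripper(0.0)
for n in("top","side"):
    s=imaging.snapshot(n); np.savez(f"e_{n}.npz",**s)
    a=s["img"][90:290,180:340] if n=="side" else s["img"][150:270,200:360]
    cv2.imwrite(f"pics/e_{n}.png",cv2.resize(a,None,fx=3,fy=3,interpolation=cv2.INTER_CUBIC))
E
```

```text
-0.2521752007305622 [0.542 0.04  0.028]
13.875 [ 0.467  0.33  -1.072  1.509  0.29   1.477 -0.677]
```

View pics/e_side.png

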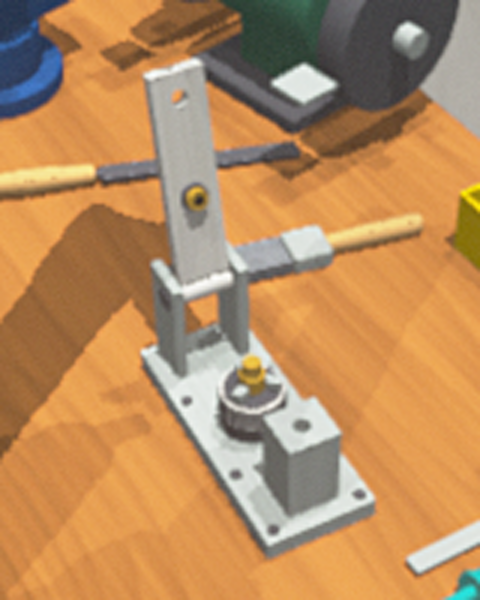

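View pics/e_top.png

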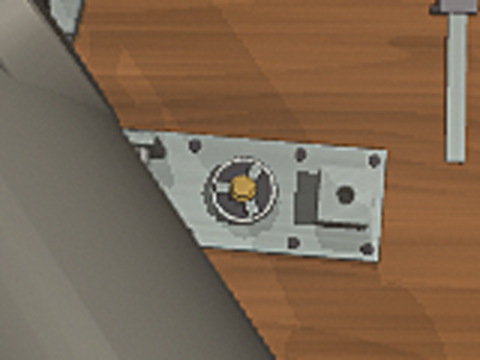

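The leaf stays open, the blank stands upright, and all three jaws touch it (top view, chuck at about (281,212)). The ring torque rose to 0.25 N m, so the grip is firm. Next I'll fold the leaf down with closed fingers from behind.

```bash
python3 - <<'E'
from h import *
from workcell import r,kinematics,imaging
np.set_printoptions(precision=3,suppress=True)
def P(th,rho=.158):
    return J(0,.085-rho*np.cos(th)+.006*np.sin(th)+.011,.101+rho*np.sin(th)+.006*np.cos(th))
o=down(YAW)
r.goto(J(0,.152,.33),o)
r.servo_line(J(0,.152,.262),o,speed=.15)
print(r.get_state()["time_s"],r.get_state()["eef_pos"])
for th in np.arange(1.75,.2,-.15):
    hit=r.servo_line(P(th),o,speed=.18,f_stop=20)
    st=r.get_state(); print(round(th,2),hit,round(st["time_s"],2),st["wrist_force"])
    if hit: break
for n in("top","side"):
    s=imaging.snapshot(n); np.savez(f"f_{n}.npz",**s)
    a=s["img"][90:290,180:340] if n=="side" else s["img"][150:270,200:360]
    cv2.imwrite(f"pics/f_{n}.png",cv2.resize(a,None,fx=3,fy=3,interpolation=cv2.INTER_CUBIC))
E
```

```text
15.7667 [0.549 0.191 0.263]
1.75 False 16.04 [ 0.241 -0.683  0.078]
1.6 False 16.32 [-0.018  0.069 -0.354]
1.45 False 16.61 [-0.726 -0.252  0.233]
1.3 False 16.89 [-0.835  0.791  0.96 ]
1.15 False 17.18 [-0.283  0.504  0.014]
1.0 False 17.46 [-0.376  1.238  0.062]
0.85 False 17.74 [-0.128  0.175 -0.836]
0.7 False 18.02 [0.571 0.059 0.36 ]
0.55 False 18.31 [ 0.155  0.339 -0.71 ]
0.4 False 18.59 [ 0.466 -0.612  0.479]
0.25 False 18.88 [-0.279  0.39   1.301]
```

View pics/f_side.png

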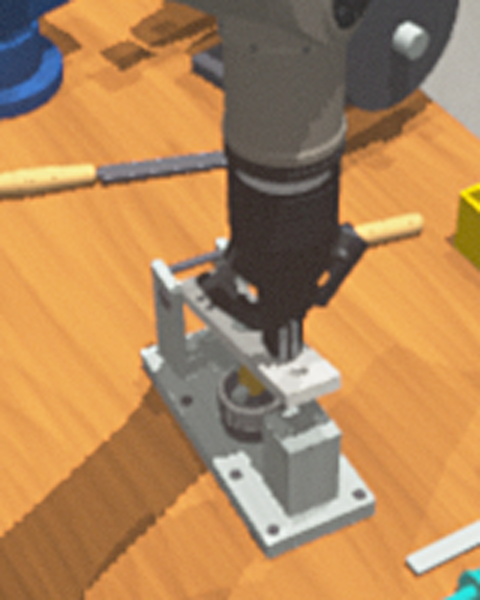

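The leaf has followed the fingers and is nearly down, with its nose just above the post. I'll press it down until the force rises, then go for the pin.

```bash
python3 - <<'E'
from h import *
from workcell import r,kinematics,imaging
np.set_printoptions(precision=3,suppress=True)
o=down(YAW)
y=np.array(J(0,.085-.158+.011,0))
hit=r.servo_line([y[0],y[1],.103],o,speed=.06,f_stop=12)
st=r.get_state();print(hit,st["time_s"],st["eef_pos"],st["wrist_force"])
r.servo_line([y[0],y[1],.22],o,speed=.3)
r.set_gripper(.05)
pk=np.array([.5055,-.2857])
a=-.184+np.pi/2
for aa in(a,a-np.pi):
    print(aa,kinematics.inverse_kinematics([*pk,.056],down(aa)))
b=a-np.pi
r.goto([*pk,.19],down(b))
st=r.get_state();print(st["time_s"],st["eef_pos"])
for n in("top","side"):
    s=imaging.snapshot(n); np.savez(f"g_{n}.npz",**s);cv2.imwrite(f"pics/g_{n}.png",s["img"])
E
```

```text
True 19.6167 [ 0.534 -0.022  0.107] [-1.903 -0.62   9.779]
1.3867963267948966 [ 1.18   0.842 -1.102  1.866  0.89   1.028  1.079]
-1.7547963267948965 [ 0.761  0.589 -0.464  1.893  0.375  0.746 -1.669]
21.7083 [ 0.506 -0.284  0.19 ]
```

View pics/g_side.png

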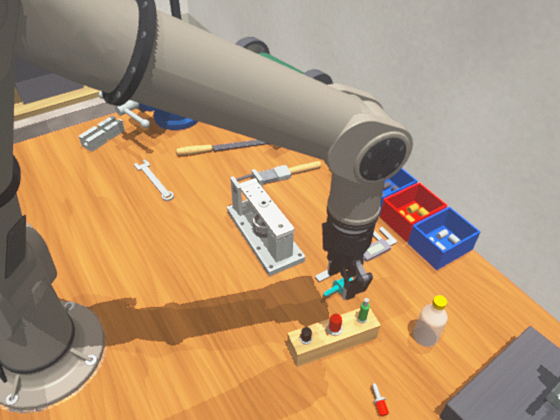

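View pics/g_top.png

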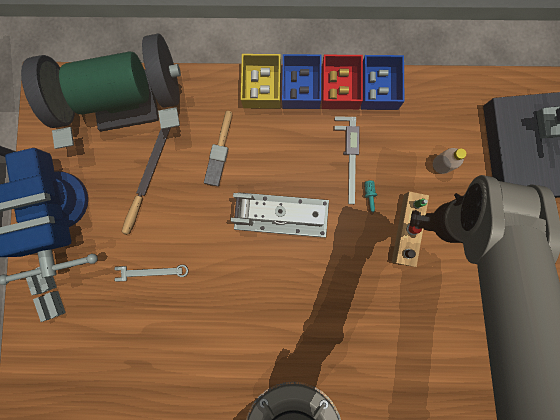

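Both loose decoys, turquoise at (370,195) and small red at (379,400), now lie on their sides. I'll check the earlier frames to see whether the arm knocked them over.

```bash
python3 - <<'E'
from h import *
L=[]
for f in("a_side.npz","f_side.npz","g_side.npz"): L.append(load(f)["img"][270:420,290:400])
im=cv2.imread("pics/c_side.png")[270:420,290:400]; L.insert(1,im)
cv2.imwrite("pics/h.png",cv2.resize(np.hstack(L),None,fx=1.8,fy=1.8,interpolation=cv2.INTER_CUBIC))
E
```

```text
(no output)
```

View pics/h.png

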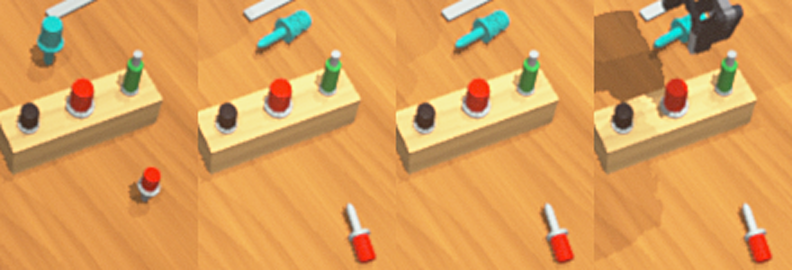

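Both decoys were already lying down at 5.3 s, and the tool had never been below 0.2 m near them. They stood on their tips and toppled by themselves. The meant pin still stands in the block, and the leaf is down. Next I'll grasp the pin.

```bash
python3 - <<'E'
from h import *
from workcell import r,kinematics,imaging
np.set_printoptions(precision=4,suppress=True)
pk=np.array([.5055,-.2857]);b=-.184-np.pi/2
r.servo_line([*pk,.11],down(b),speed=.2)
s=imaging.snapshot("side");cv2.imwrite("pics/i_side.png",cv2.resize(s["img"][250:380,270:420],None,fx=4,fy=4,interpolation=cv2.INTER_CUBIC))
hit=r.servo_line([*pk,.0575],down(b),speed=.07,f_stop=6)
st=r.get_state();print(hit,st["time_s"],st["eef_pos"],st["wrist_force"])
t=load("g_top.npz");cv2.imwrite("pics/i_leaf.png",cv2.resize(t["img"][180:245,225:335],None,fx=7,fy=7,interpolation=cv2.INTER_CUBIC))
E
```

```text
False 23.3083 [ 0.5058 -0.2857  0.0577] [ 0.2015  0.3052 -0.3193]
```

View pics/i_side.png

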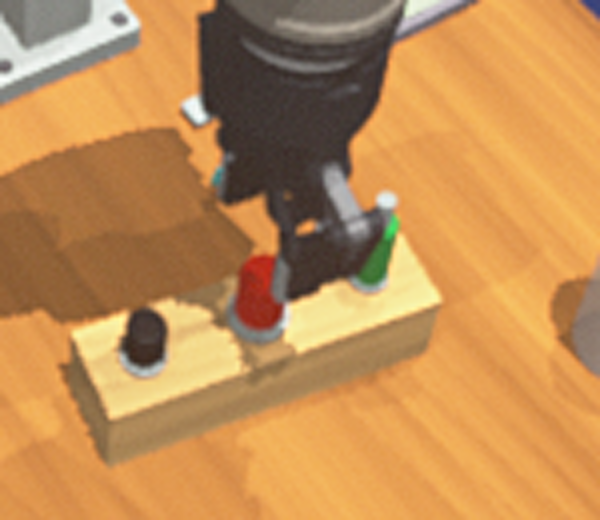

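View pics/i_leaf.png

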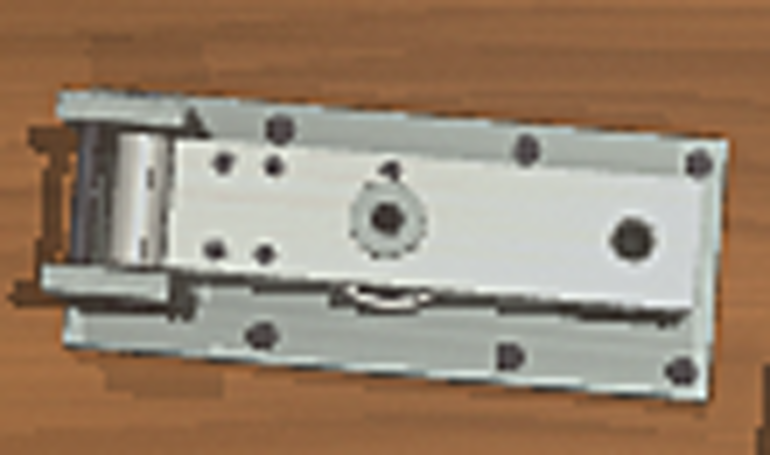

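```bash
python3 - <<'E'
from h import *
from workcell import r,kinematics,imaging
np.set_printoptions(precision=4,suppress=True)
t=load("g_top.npz");print("leafhole",onz(t,315.0,213.86,.110))
b=-.184-np.pi/2
r.set_gripper(.015);st=r.get_state();print(st["finger_gap"],st["eef_pos"],st["wrist_force"],st["wrist_torque"])
p=np.array(st["eef_pos"]);
r.servo_line([p[0],p[1],.19],down(b),speed=.12)
st=r.get_state();print(st["finger_gap"],st["time_s"],st["wrist_force"])
for n in("top","side"):
    s=imaging.snapshot(n); np.savez(f"j_{n}.npz",**s)
    a=s["img"][220:370,260:440] if n=="side" else s["img"][170:290,350:500]
    cv2.imwrite(f"pics/j_{n}.png",cv2.resize(a,None,fx=4,fy=4,interpolation=cv2.INTER_CUBIC))
E
```

```text
leafhole [ 0.5325 -0.0428  0.11  ]
0.022246749117874505 [ 0.506  -0.2859  0.0582] [-1.4874  0.5903  5.2659] [0.073  0.146  0.0022]
0.022432806527534422 24.925 [ 0.0031 -0.9498 -1.5782]
```

View pics/j_side.png

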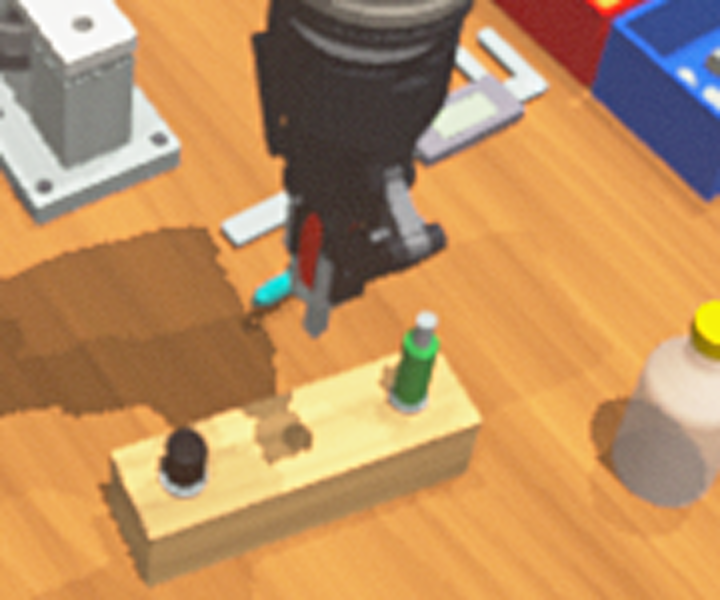

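The pin is out of the block and in the gripper, with its tip at side (338.6,302). I'll compare that with the expected projection, then carry it over to the leaf hole.

```bash
python3 - <<'E'
from h import *
from workcell import r,kinematics,imaging
np.set_printoptions(precision=4,suppress=True)
s=load("j_side.npz");print("expected tip px",proj(s,[.506,-.2859,.1398]))
b=-.184-np.pi/2
h=np.array([.5325,-.0430])
print(kinematics.inverse_kinematics([*h,.19],down(b)),r.get_state()["q"])
r.servo_line([*h,.195],down(b),speed=.2)
r.servo_line([*h,.177],down(b),speed=.1)
r.sleep(.3)
st=r.get_state();print(st["time_s"],st["eef_pos"],st["finger_gap"])
for n in("top","side"):
    s=imaging.snapshot(n); np.savez(f"k_{n}.npz",**s)
    a=s["img"][140:290,210:360] if n=="side" else s["img"][160:280,240:390]
    cv2.imwrite(f"pics/k_{n}.png",cv2.resize(a,None,fx=4,fy=4,interpolation=cv2.INTER_CUBIC))
E
```

```text
expected tip px [338.1835 302.2196]
[ 0.5028  0.3664 -0.6608  1.8996  0.2708  0.9652 -2.0365] [ 0.8487  0.4265 -0.5685  1.7976  0.268   0.9967 -1.5812]
27.0333 [ 0.5328 -0.043   0.1774] 0.02264493541151496
```

View pics/k_side.png

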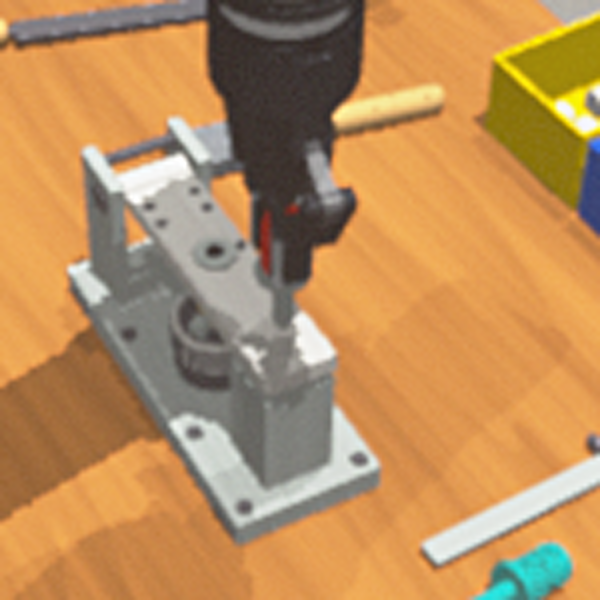

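View pics/k_top.png

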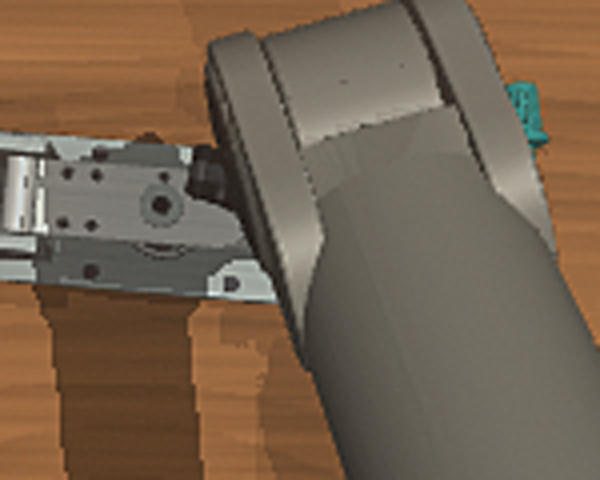

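```bash
python3 - <<'E'
from h import *
from workcell import r,kinematics,imaging
np.set_printoptions(precision=3,suppress=True)
b=-.184-np.pi/2
h=np.array([.5325,-.0430])
for z in(.160,.150,.140,.130,.124):
    hit=r.servo_line([*h,z],down(b),speed=.06,f_stop=7)
    st=r.get_state();print(z,hit,round(st["time_s"],2),st["eef_pos"],st["wrist_force"],st["wrist_torque"],st["finger_gap"])
    if hit: break
s=imaging.snapshot("side"); np.savez(f"l_side.npz",**s)
cv2.imwrite(f"pics/l_side.png",cv2.resize(s["img"][140:290,210:360],None,fx=4,fy=4,interpolation=cv2.INTER_CUBIC))
E
```

```text
0.16 False 27.57 [ 0.532 -0.043  0.159] [-0.004 -0.384 -0.063] [ 0.03  -0.07  -0.028] 0.022239666159986234
0.15 False 27.88 [ 0.532 -0.043  0.15 ] [ 0.104  0.124 -0.951] [ 0.021 -0.01  -0.014] 0.022578501175374566
0.14 False 28.2 [ 0.532 -0.043  0.14 ] [ 0.434  0.402 -1.228] [ 0.065 -0.121  0.007] 0.02247857517553119
0.13 False 28.52 [ 0.532 -0.043  0.13 ] [-0.095  0.332 -1.269] [ 0.04  -0.131 -0.034] 0.02247421844696263
0.124 False 28.77 [ 0.532 -0.043  0.124] [ 1.349 -0.527 -1.503] [ 0.064 -0.169 -0.003] 0.022487813259319863
```

View pics/l_side.png

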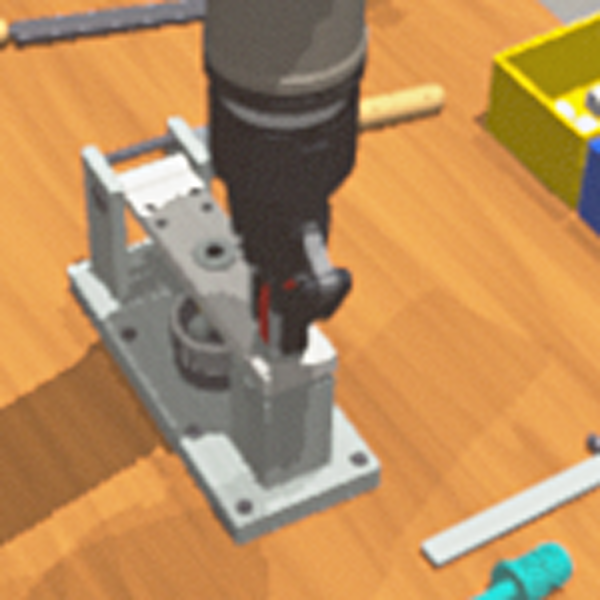

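The pin is in the hole with almost no side force. Now I'll press down in small steps until there is a steady force of about 20 N.

```bash
python3 - <<'E'
from h import *
from workcell import r,kinematics,imaging
np.set_printoptions(precision=3,suppress=True)
b=-.184-np.pi/2
h=np.array([.5325,-.0430])
z=.122
while z>.106:
    r.servo_line([*h,z],down(b),speed=.03); r.sleep(.1)
    st=r.get_state();print(round(z,4),round(st["time_s"],2),st["eef_pos"],st["wrist_force"],st["finger_gap"])
    if st["wrist_force"][2]>19: break
    z-=.001
E
```

```text
0.122 29.17 [ 0.532 -0.043  0.122] [-0.61  -0.016 -0.79 ] 0.02245708824060956
0.121 29.52 [ 0.532 -0.043  0.121] [-0.63  -0.467  3.383] 0.02256722960875131
0.12 29.87 [ 0.532 -0.043  0.12 ] [-0.969 -0.893  3.572] 0.022092831108149077
0.119 30.22 [ 0.532 -0.043  0.119] [-0.789 -0.847  2.487] 0.02254997845630467
0.118 30.57 [ 0.532 -0.043  0.118] [-0.749 -2.143  2.993] 0.02230937661500403
0.117 30.92 [ 0.533 -0.043  0.117] [-0.45  -2.225  4.836] 0.02272470894505095
0.116 31.27 [ 0.533 -0.043  0.116] [-1.625 -3.136  5.037] 0.02241835902230488
0.115 31.62 [ 0.533 -0.043  0.115] [-1.684 -3.319  6.512] 0.02240214665792846
0.114 31.97 [ 0.533 -0.043  0.115] [-4.628 -3.215 15.21 ] 0.02243495507092431
0.113 32.32 [ 0.533 -0.043  0.115] [-8.835 -3.133 23.495] 0.02214769284296695
```

```bash
python3 - <<'E'
from h import *
from workcell import r,kinematics,imaging
np.set_printoptions(precision=4,suppress=True)
r.sleep(.8)
for n in("top","side"):
    s=imaging.snapshot(n); np.savez(f"m_{n}.npz",**s)
    a=s["img"][150:270,220:340] if n=="side" else s["img"][160:280,240:390]
    cv2.imwrite(f"pics/m_{n}.png",cv2.resize(a,None,fx=5,fy=5,interpolation=cv2.INTER_CUBIC))
st=r.get_state();print(st["time_s"],st["eef_pos"],st["wrist_force"],st["finger_gap"])
s=load("m_side.npz")
# leaf level check: depth of upper face near the hinge and near the nose, on the visible strip
for y in(.06,.04,.02,0,-.02,-.04):
    for x in(-.015,.0,.015):
        P=J(x,y,.107);u=proj(s,P);print(y,x,u.round(1),dep(s,*u))
E
```

```text
33.2167 [ 0.5328 -0.0432  0.1149] [-8.257  -3.7665 23.1594] 0.022489542322675738
0.06 -0.015 [245.5 190.6] [0.5276 0.1011 0.1057]
0.06 0.0 [251.2 188.6] [0.5427 0.1003 0.1055]
0.06 0.015 [256.8 186.6] [0.5593 0.1022 0.1025]
0.04 -0.015 [249.2 195.7] [0.5261 0.0807 0.1061]
0.04 0.0 [254.9 193.7] [0.5412 0.08   0.1059]
0.04 0.015 [260.6 191.6] [0.5566 0.0797 0.1051]
0.02 -0.015 [253.1 200.9] [0.5259 0.0629 0.1038]
0.02 0.0 [258.8 198.8] [0.5406 0.0612 0.1045]
0.02 0.015 [264.5 196.8] [0.5542 0.0579 0.1071]
0 -0.015 [256.9 206.3] [0.5241 0.0418 0.1049]
0 0.0 [262.7 204.1] [0.5371 0.0375 0.1087]
0 0.015 [268.4 202. ] [0.5549 0.0412 0.1034]
-0.02 -0.015 [260.9 211.7] [0.5215 0.0197 0.1074]
-0.02 0.0 [266.7 209.5] [0.5378 0.0209 0.1049]
-0.02 0.015 [272.5 207.4] [ 0.521  -0.0309  0.1646]
-0.04 -0.015 [265.  217.3] [0.5226 0.0037 0.1026]
-0.04 0.0 [270.8 215. ] [ 0.5359 -0.0001  0.1061]
-0.04 0.015 [276.6 212.8] [ 0.5113 -0.0627  0.1807]
```

View pics/m_side.png

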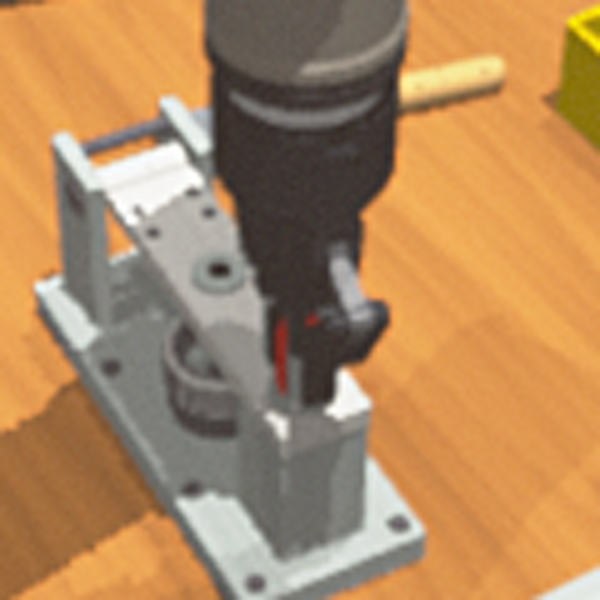

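The collar is seated at the expected height: the TCP stopped at 0.1149 m, and I predicted 0.1152 m. The leaf is level on the post, its upper face reading 0.103–0.109 m along its length, and the press is a steady 23 N. Handing in.

```bash
python3 -c "
from workcell import r
r.close_job(); st=r.get_state(); print(st['time_s'],st['wrist_force'],st['eef_pos'])"
```

```text
the job is handed in; nothing more can be done
the job is handed in; nothing more can be done
```

The jig is ready for drilling and the job was handed in at about 33 s, with the arm still holding the red-knob pin and pressing down.

- **Chuck:** I turned the ring clockwise by about 1.58 rad. The torque rose from 0.07 to 0.25 N m by the end, then I let go. The top view showed all three jaws against the blank. I did not measure the ring angle itself, so the firm grip is inferred from the torque and that picture.
- **Leaf:** I folded it down with closed fingers from behind and pressed it down until the force rose.
- **Pin:** I took the larger red pin from the block's middle hole and pushed it through the leaf into the post.
- **Last checks:** The collar seated with the tool at 0.1149 m, against 0.1152 m expected. The leaf's upper face read 0.103–0.109 m along its length (nominal 0.107 m), so it is level within camera noise. The downward force held at about 23 N, with 8 N sideways. The force could not be read again after handing in.
- **Toppled pins:** The two unlisted loose pins, the turquoise one and the small red one, fell over within the first 5 s. The tool had been nowhere near them, so they seem to have toppled from standing on their tips. They stayed on the bench, and I did not touch any of the other tools.

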